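# Third hand for bolting a pipe rest

### The arm

A 6-joint arm with a two-finger parallel gripper is mounted at the origin on the work surface. World frame = base frame: x ahead of the robot, y to its left, z up, the work surface at z = 0. Lengths are in m, angles in rad, forces in N, time in s.
With the tool pointing down it reaches from about 0.4 to 0.925 m from the base axis. Payload 12.5 kg.
Tool frame: the origin (TCP) lies between the finger pads; the fingertips stand 17 mm ahead of it and the grasp point (between the pads) lies 2 mm behind it (r.tips_ahead is the distance from the TCP to the fingertips, in m); z points along the fingers, y is the direction in which the jaws open and shut (so a half turn about z gives the same grasp; the last joint's range is limited). The gripper opens to 95 mm and grips with 3 to 60 N. Pads are 20 mm wide; open, the fingers measure 119 mm over their backs; the gripper's body (75 mm by 180 mm) begins 59 mm behind the grasp point.
Start: joints at [1.187, 0.491, 1.559, -0, 1.092, -0.106], TCP at [0.171, 0.601, 0.232] pointing down, gripper open.
Joint ranges: [-3.1, 3.1], [-0.84, 2.19], [0.05, 2.79], [-1.13, 4.28], [0.06, 2.93], [-2.69, 2.69]. Speed limits (rad/s): [2.22, 2.22, 2.79, 3.14, 3.14, 3.14].

### API

Orientations are given as a rotation vector (axis times angle).
In Python, from station import sensors, optics, ticket, r gives the robot as it stands.
- The arm moves only by the tool servo_tool, never from a script. Its argument "series" is a list of rows, each a list of 5 numbers: the closure, from 0 (fully open) to 1 (shut), then the shift along the world's x, y, z in mm, then the turn about the world's z in rad. In form: [[jaw, x, y, z, roll], ...]. A call has 1 to 20 rows; each row is the pose to reach, as a shift and turn from the pose commanded when the call began; what a row does not reach only later rows make up. A row lasts 1/10 s, in which the tool goes at most 50 mm and 8.59 degrees, less where a joint would pass 70% of its speed; a pose out of reach is approached as far as the arm can. A call with a gripper value outside its range is refused whole. The fingers move at their own pace and stop on an object; "grip_force" is the grip in N (left out, the last holds). Time passes only in rows, so rows that repeat a pose let the fingers close. It gives the time, the measured TCP pose, the force and the opening at its end, in the units of the state.
- sensors.get_obs(): the state, without advancing time (a new reading comes with each control period).
- optics.camera(name): name is "side" or "top" or "wrist"; returns a dict with "frame" (400x640x3 uint8, red, green, blue), "fov_y" (degrees; the focal length in pixels is half the picture's height over the tangent of half this angle, whatever the lens; pixels are square), "cx", "cy" (the principal point, pixels), "rvec" (rotation vector, rad) and "tvec" (3), from world to camera coordinates, as OpenCV has them. Camera axes: x right, y down, z forward; pixel columns grow to the right and rows downward; lengths in m; the calibration is good to about 2 mm. A picture is of the moment at which its call begins. There is no depth.
- ticket.hand_in(): hands the job in, once; it reports no verdict.
The state is a dict: "t": time; "q": joint angles; "joint_vel": joint speeds; "effort": joint torques, N m; "ee_pos": TCP position; "tool_rot": TCP orientation; "contact_force": force on the tool from outside, world axes, zero at the start; "torque": the same for the moment, N m; "width": finger opening in m.
Only numpy, scipy, OpenCV 4.12 (cv2) and the standard library are available. Lean on these libraries where they do the work, as an engineer would, in place of code of your own. Each camera call takes 0.05 s, during which the arm holds its last target.

### The job

Count exactly three of the five brass thumbscrews into the red dish for me, leaving the other two on the bench. Then set the blue V rest flat on the fixture plate between the guide rails, front end towards the sprung stop, and press it squarely against the stop until the pointer stands in the green (about 10 N), never letting the pointer reach the red; keep it there steadily for two seconds and finish still holding it pressed with your fingers, so that I can bolt it down. Leave the other things on the bench where they are.

Things in the scene. Friction and masses are not known exactly. Their poses are not given: they have to be found in the camera images.
- fixture: assembly fixture fixed to the bench: aluminium base plate 280 x 100 mm, its top 12 mm above the bench, from x = -120 to +160 mm. Origin on the bench under its centre line; x axis = pressing direction, z up. Two dark guide rails along x, inner faces at y = +-40 mm, 8 mm high above the plate, from x = -100 to +10 mm, guide the foot of the rest
- stop: sprung stop of the fixture: upright black pad 60 mm wide, 13 to 63 mm above the bench, 12 mm thick, sliding along the fixture's x. Origin: bottom centre of its pressing face (facing -x); unpressed at fixture x = 30 mm. A black pointer (thin cross bar) fixed to it 70 mm behind that face lies over the colour scale; unpressed it is at the scale's start
- stop_travel (a joint): how far the sprung stop is pushed in along the fixture's +x, m: 0 unpressed, 0.040 fully in. Push-back force = 2 N + 0.5 N per mm; it springs back by itself. The pointer is in the green from 0.010 (7 N) to 0.022 (13 N), middle 0.016 (10 N); in the red from 0.030 (17 N)
- rest: blue metal V rest (supports a blowing pipe), loose, about 0.55 kg. Foot 90 (x) x 72 (y) x 10 mm, three bolt holes; on it an upright plate 14 mm thick (y), x = -30 to +45 mm, 56 mm high, then two horns up to 84 mm. Origin: centre of the underside; z up; +x is the front end (plate and foot flush), which goes to the stop. Grip it across the plate from above, about 42 mm up
- scale (a point): start of the colour scale on top of the grey spring housing (60 mm wide, 90 to 160 mm along the fixture's x, top 58 mm above the bench): on the centre line at fixture x = 100 mm. From here along +x: white 10 mm, green 12 mm, white 8 mm, red 10 mm
- rest_front (a point): centre of the front face of the rest's upright plate: 45 mm ahead (+x) of the rest's origin, 35 mm above its underside
- dish: round red open dish fixed to the bench, outer diameter 140 mm, 18 mm high, wall and floor 4 mm thick, inner diameter about 128 mm. Origin: centre of its underside
- screw0: one of five identical loose brass thumbscrews standing on its head on the bench: round head 22 mm diameter, 12 mm high, thread 8 mm diameter pointing up to 30 mm; 40 g. Origin: centre of the head's flat underside
- screw1: one of five identical loose brass thumbscrews standing on its head on the bench: round head 22 mm diameter, 12 mm high, thread 8 mm diameter pointing up to 30 mm; 40 g. Origin: centre of the head's flat underside
- screw2: one of five identical loose brass thumbscrews standing on its head on the bench: round head 22 mm diameter, 12 mm high, thread 8 mm diameter pointing up to 30 mm; 40 g. Origin: centre of the head's flat underside
- screw3: one of five identical loose brass thumbscrews standing on its head on the bench: round head 22 mm diameter, 12 mm high, thread 8 mm diameter pointing up to 30 mm; 40 g. Origin: centre of the head's flat underside
- screw4: one of five identical loose brass thumbscrews standing on its head on the bench: round head 22 mm diameter, 12 mm high, thread 8 mm diameter pointing up to 30 mm; 40 g. Origin: centre of the head's flat underside
- bauble: bystander: amber glass ornament on a cork foot, 68 mm diameter, 102 mm high; origin at the centre of its underside
- oil: bystander: white bottle, 52 mm diameter, 120 mm high; origin at the centre of its underside
- paddle: bystander: wooden paddle lying on the bench; origin on its underside
- spanner: bystander: steel wrench lying on the bench; origin on its underside
- block: bystander: wooden block 70 x 60 x 50 mm; origin at the centre of its underside
- mug: bystander: blue mug, 76 mm diameter, 90 mm high; origin at the centre of its underside
- collar: bystander: dark steel ring, 64 mm diameter, 18 mm high; origin at the centre of its underside
Not all that is in view belongs to the job. What is shaped like the screw4 but black is not meant. What is shaped like the rest but turquoise is not meant.

How it is judged:
On the way, in this order (a step that is already met when the one before it is completed fails the run):
1. exactly three thumbscrews lie in the dish, let go, the other two outside it (((horizontal distance between each of screw0, screw1, screw2 and dish below 0.062 m and horizontal distance between each of screw3, screw4 and dish above 0.075 m) or (horizontal distance between each of screw0, screw1, screw3 and dish below 0.062 m and horizontal distance between each of screw2, screw4 and dish above 0.075 m) or (horizontal distance between each of screw0, screw1, screw4 and dish below 0.062 m and horizontal distance between each of screw2, screw3 and dish above 0.075 m) or (horizontal distance between each of screw0, screw2, screw3 and dish below 0.062 m and horizontal distance between each of screw1, screw4 and dish above 0.075 m) or (horizontal distance between each of screw0, screw2, screw4 and dish below 0.062 m and horizontal distance between each of screw1, screw3 and dish above 0.075 m) or (horizontal distance between each of screw0, screw3, screw4 and dish below 0.062 m and horizontal distance between each of screw1, screw2 and dish above 0.075 m) or (horizontal distance between each of screw0, screw4 and dish above 0.075 m and horizontal distance between each of screw1, screw2, screw3 and dish below 0.062 m) or (horizontal distance between each of screw0, screw3 and dish above 0.075 m and horizontal distance between each of screw1, screw2, screw4 and dish below 0.062 m) or (horizontal distance between each of screw0, screw2 and dish above 0.075 m and horizontal distance between each of screw1, screw3, screw4 and dish below 0.062 m) or (horizontal distance between each of screw0, screw1 and dish above 0.075 m and horizontal distance between each of screw2, screw3, screw4 and dish below 0.062 m)) and height (world z) of each of screw0, screw1, screw2, screw3, screw4 below 0.025 m and linear speed of each of screw0, screw1, screw2, screw3, screw4 below 0.03 m/s and contact force between each of screw0, screw1, screw2, screw3, screw4 and the fingers below 0.3 N), for 0.2 s.
2. the rest is pressed against the stop with the pointer in the green, steadily for 1.5 s (value of joint stop_travel between 0.01 and 0.022 m and contact force between rest and stop between 5.5 and 15 N and x of rest_front in the frame of fixture above 0.036 m and y of rest in the frame of fixture between -0.008 and 0.008 m and z of rest in the frame of fixture below 0.016 m and angle between the x axis of rest and the x axis of fixture, either way round below 0.12 rad and angle between rest's own z axis and vertical below 0.07 rad and contact force between the fingers and rest above 2 N and linear speed of rest below 0.01 m/s), for 1.5 s.
At the end, for the whole second after the job is handed in: Three thumbscrews in the dish, two outside; rest flat (4 mm, 0.07 rad), front to the stop, within 8 mm and 0.12 rad of the centre line, still, fingers pushing it over 2 N; stop pushed in 10 to 22 mm with 5.5 to 15 N, through the last second (all of step 2 and ((horizontal distance between each of screw0, screw1, screw2 and dish below 0.062 m and horizontal distance between each of screw3, screw4 and dish above 0.075 m) or (horizontal distance between each of screw0, screw1, screw3 and dish below 0.062 m and horizontal distance between each of screw2, screw4 and dish above 0.075 m) or (horizontal distance between each of screw0, screw1, screw4 and dish below 0.062 m and horizontal distance between each of screw2, screw3 and dish above 0.075 m) or (horizontal distance between each of screw0, screw2, screw3 and dish below 0.062 m and horizontal distance between each of screw1, screw4 and dish above 0.075 m) or (horizontal distance between each of screw0, screw2, screw4 and dish below 0.062 m and horizontal distance between each of screw1, screw3 and dish above 0.075 m) or (horizontal distance between each of screw0, screw3, screw4 and dish below 0.062 m and horizontal distance between each of screw1, screw2 and dish above 0.075 m) or (horizontal distance between each of screw0, screw4 and dish above 0.075 m and horizontal distance between each of screw1, screw2, screw3 and dish below 0.062 m) or (horizontal distance between each of screw0, screw3 and dish above 0.075 m and horizontal distance between each of screw1, screw2, screw4 and dish below 0.062 m) or (horizontal distance between each of screw0, screw2 and dish above 0.075 m and horizontal distance between each of screw1, screw3, screw4 and dish below 0.062 m) or (horizontal distance between each of screw0, screw1 and dish above 0.075 m and horizontal distance between each of screw2, screw3, screw4 and dish below 0.062 m)) and height (world z) of each of screw0, screw1, screw2, screw3, screw4 below 0.025 m); the arm keeps its last pose, push and grip.
It fails at once if the stop's pointer reaches the red (value of joint stop_travel above 0.03 m).
It fails at once if a bystander is pushed more than 30 mm (distance of any of bauble, oil, paddle, spanner, block, mug, collar from where it was at the start of the episode above 0.03 m).
It also fails if it takes over 72 s, if anything falls off the work surface, if the arm or the gripper's body presses on something with over 40 N, if the wrist force passes 120 N, or if a joint passes its speed limit or range.

## Working session

There is one attempt and no reset: what is moved stays moved. The work goes in short steps, Python scripts to look and compute and a tool call to move; the robot and the scene stay as the last step left them, time stands still between calls to the robot, and variables do not carry over. Pictures are saved under pics/ and viewed, and the job is handed in when it is done.

Besides the shell and the picture viewer there is one more tool, called as a command line: name --pt "numbers of a row" for each row, then --argument value for the rest. servo_tool: Moves the arm, as the interface text tells. Its arguments: {"type":"object","properties":{"series":{"type":"array","items":{"type":"array","items":{"type":"number"}}},"grip_force":{"type":"number"}},"required":["series"]}

```bash
ls; mkdir -p pics; cat > h.py <<'E'
import numpy as np, cv2
from station import sensors, optics, ticket, r
def snap(n,f):
    c=optics.camera(n); cv2.imwrite('pics/'+f+'.png',c['frame'][:,:,::-1])
    np.savez('pics/'+f+'.npz',**{k:v for k,v in c.items()})
    return c
def load(f): return dict(np.load('pics/'+f+'.npz'))
def KRt(c):
    f=200/np.tan(np.radians(float(c['fov_y']))/2)
    K=np.array([[f,0,float(c['cx'])],[0,f,float(c['cy'])],[0,0,1]])
    return K,cv2.Rodrigues(np.array(c['rvec'],float))[0],np.array(c['tvec'],float).reshape(3)
def ray(c,p):
    K,R,t=KRt(c); d=R.T@np.linalg.inv(K)@np.array([p[0],p[1],1.]); return -R.T@t,d/np.linalg.norm(d)
def atz(c,p,z):
    o,d=ray(c,p); return o+d*(z-o[2])/d[2]
def tri(obs):
    A=np.zeros((3,3));b=np.zeros(3);rs=[ray(c,p) for c,p in obs]
    for o,d in rs:
        M=np.eye(3)-np.outer(d,d);A+=M;b+=M@o
    X=np.linalg.solve(A,b); return X,[np.linalg.norm((np.eye(3)-np.outer(d,d))@(X-o)) for o,d in rs]
def proj(c,X):
    K,R,t=KRt(c); v=K@(R@np.array(X,float)+t); return v[:2]/v[2]
def crop(f,x0,y0,x1,y1,s,out):
    im=cv2.imread('pics/'+f+'.png')[y0:y1,x0:x1]; cv2.imwrite('pics/'+out+'.png',cv2.resize(im,None,fx=s,fy=s,interpolation=cv2.INTER_CUBIC))
E
python3 - <<'E'
from h import *
for n in ['side','top','wrist']:
    c=snap(n,n+'0'); print(n,c['fov_y'],c['cx'],c['cy'],ray(c,(320,200)),[k for k in c])
print(sensors.get_obs())
E
```

```text
pics
side 43.013125664971064 320.17039978768776 198.08950715905175 (array([ 0.21897522, -0.97621062,  0.89811634]), array([ 0.2490976 ,  0.73866723, -0.62635541])) ['frame', 'fov_y', 'cx', 'cy', 'rvec', 'tvec']
top 54.401873301639625 317.71751425170925 195.36981661175068 (array([0.36822518, 0.04218531, 1.30253743]), array([ 0.12044028, -0.03396673, -0.99213931])) ['frame', 'fov_y', 'cx', 'cy', 'rvec', 'tvec']
wrist 66.71272510639179 319.52859259113495 193.93470596663198 (array([0.08998755, 0.62318513, 0.38452928]), array([ 0.30488598, -0.08616246, -0.9484833 ])) ['frame', 'fov_y', 'cx', 'cy', 'rvec', 'tvec']
{'t': 0.15, 'q': array([ 1.18739064e+00,  4.91420475e-01,  1.55927524e+00,  9.40351915e-06,
        1.09169684e+00, -1.05597806e-01]), 'joint_vel': array([-0.00067306, -0.0039973 , -0.00055445,  0.00032949,  0.00018086,
        0.00060072]), 'effort': array([ 1.17543073e-03, -6.12896919e+01, -2.58281422e+01,  6.92281849e-02,
        4.73512290e-02, -8.61177659e-05]), 'ee_pos': array([0.17132528, 0.60090857, 0.23120815]), 'tool_rot': array([-4.34956465e-01, -3.11113297e+00,  1.21586432e-03]), 'contact_force': array([-0.00947807,  0.2737077 , -0.1113678 ]), 'torque': array([-0.02557573,  0.003658  , -0.03546218]), 'width': 0.09515413114659167}
```

View pics/side0.png

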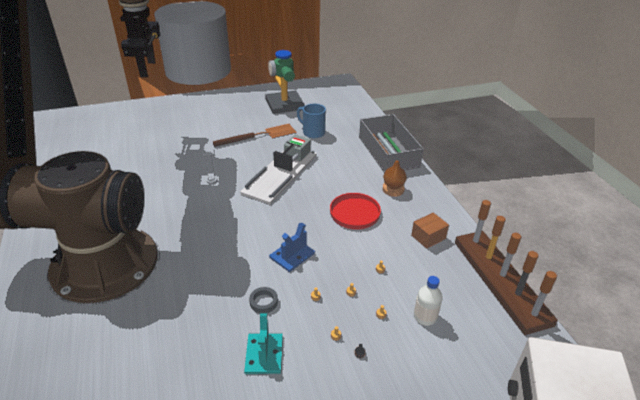

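View pics/top0.png

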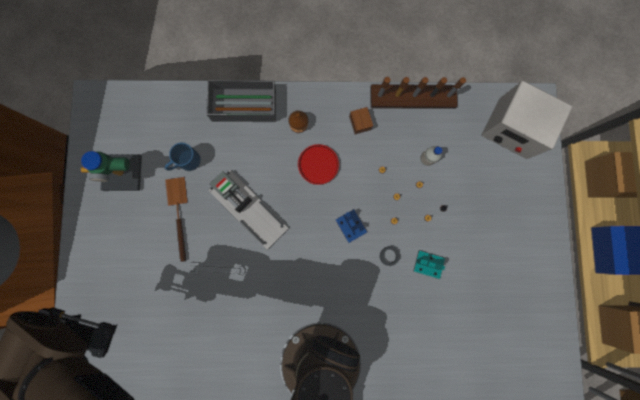

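View pics/wrist0.png

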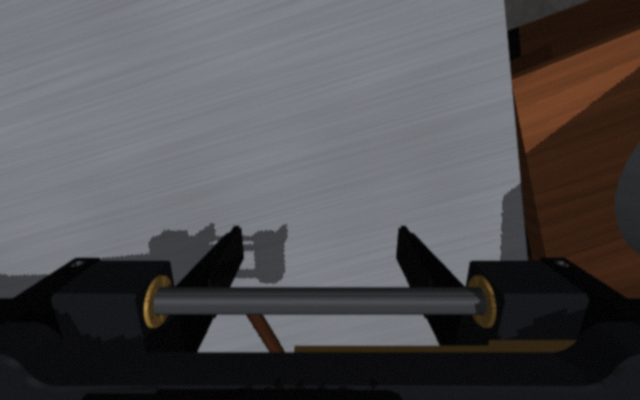

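The side and top views show every item. Five brass screws lie around top (380-430,170-220), with the black decoy at (443,208). The blue rest is near (351,226), the turquoise one at (430,264), the dish at (319,165), and the fixture runs from (275,240) to (220,180). I'll enlarge next.

```bash
python3 - <<'E'
from h import *
crop('top0',325,155,455,285,6,'t_a')
crop('top0',200,160,350,260,5,'t_b')
crop('side0',240,240,400,370,5,'s_a')
crop('side0',235,125,400,235,5,'s_b')
E
```

```text
(no output)
```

View pics/t_a.png

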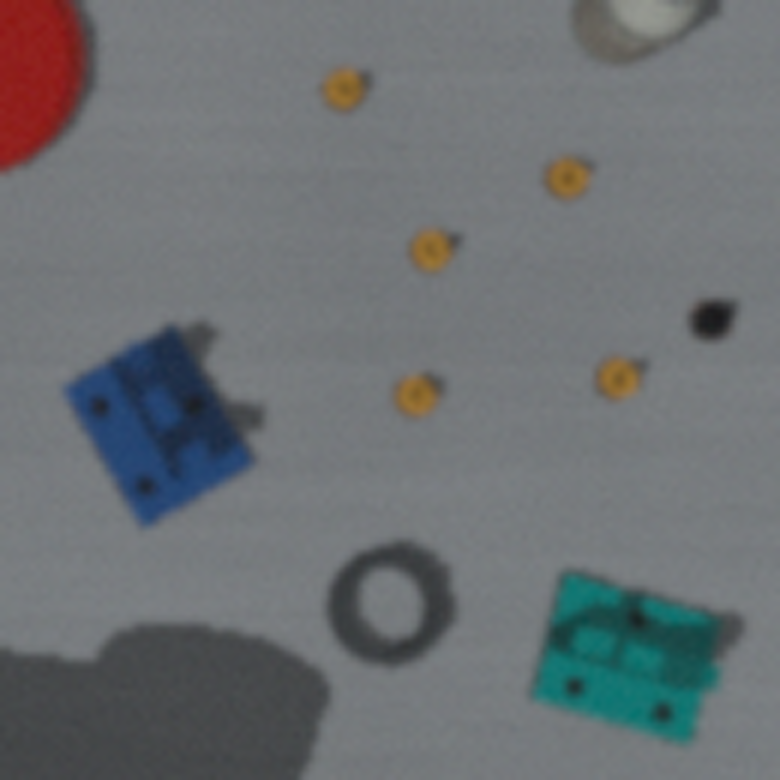

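View pics/t_b.png

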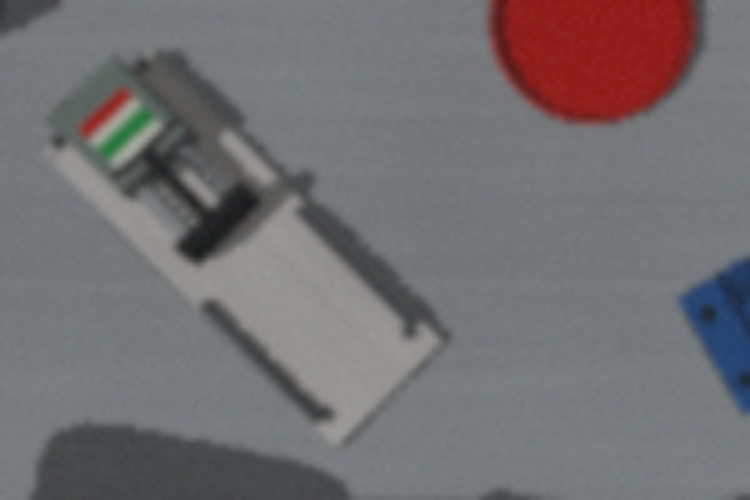

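View pics/s_a.png

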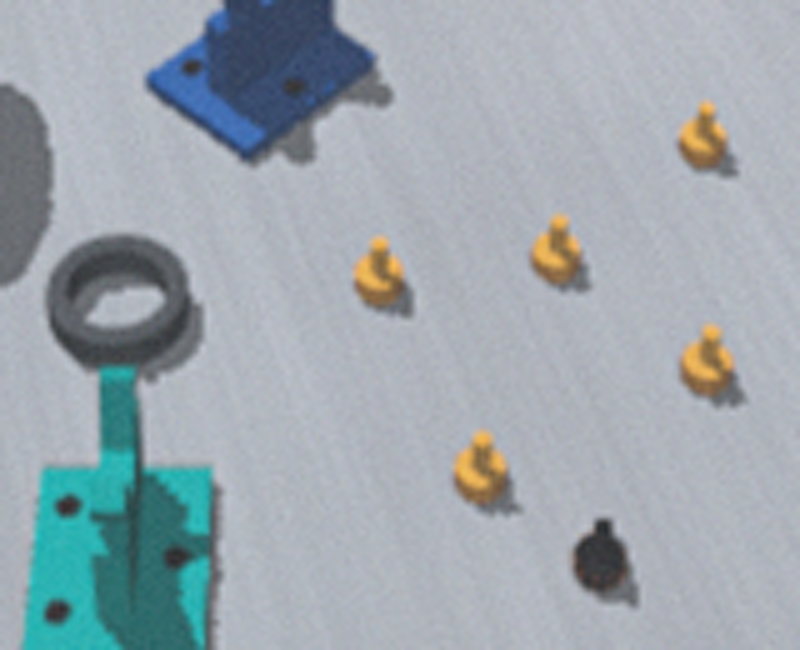

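View pics/s_b.png

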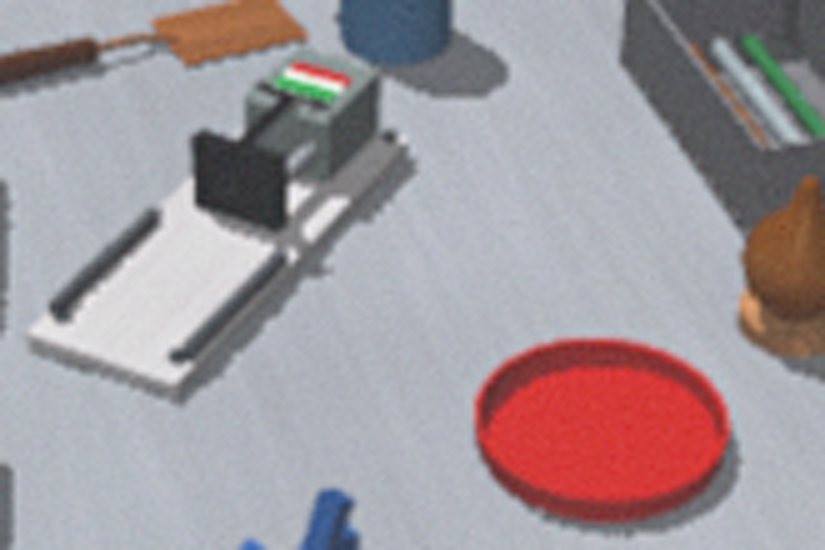

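```bash
python3 - <<'E'
from h import *
crop('side0',260,215,325,275,12,'s_c')
crop('top0',330,200,375,250,12,'t_c')
for n,f in (('top','top0'),('side','side0')):
    c=load(f); im=c['frame'][:,:,::-1].copy(); hsv=cv2.cvtColor(im,cv2.COLOR_BGR2HSV)
    m=cv2.inRange(hsv,(10,120,80),(28,255,255))
    N,l,s,ce=cv2.connectedComponentsWithStats(m)
    for i in range(1,N):
        if 8<s[i,4]<200:
            print(n,s[i],ce[i], atz(c,ce[i],.010)[:2] if n=='top' else atz(c,ce[i],.012)[:2])
    hsv2=cv2.inRange(hsv,(0,150,60),(6,255,255))|cv2.inRange(hsv,(174,150,60),(180,255,255))
    N,l,s,ce=cv2.connectedComponentsWithStats(hsv2)
    for i in range(1,N):
        if s[i,4]>500: print('dish',s[i],ce[i],atz(c,ce[i],.01))
E
```

```text
top [384  78   6   5  22] [386.68181818  79.86363636] [ 0.94927431 -0.23875361]
top [403  78   6   5  22] [405.68181818  79.86363636] [ 0.94975013 -0.30589114]
top [422  78   6   5  23] [424.56521739  80.08695652] [ 0.9493987 -0.3727724]
top [441  78   6   5  21] [443.38095238  80.04761905] [ 0.95001702 -0.43963974]
top [460  78   6   5  21] [462.19047619  80.0952381 ] [ 0.95031454 -0.50665914]
top [395  89   7   8  24] [397.95833333  92.16666667] [ 0.904359  -0.2770947]
top [216 108  55   3 121] [243.8677686  108.65289256] [0.84182898 0.25777323]
top [289 113  14  19 158] [295.05063291 122.42405063] [0.79352829 0.08199121]
top [632 134   8   5  12] [635.66666667 136.        ] [ 0.74883676 -1.11003394]
top [623 143   8   5  13] [627.         144.30769231] [ 0.7188738  -1.07557595]
top [591 154   8   6  18] [594.88888889 156.66666667] [ 0.674615   -0.95664237]
top [584 161   3   7   9] [585.33333333 163.88888889] [ 0.64905015 -0.92033206]
top [379 167   6   6  26] [381.84615385 169.38461538] [ 0.62951693 -0.21298841]
top [ 81 168   7   5  24] [ 83.41666667 170.08333333] [0.62687123 0.
[... 2507 characters left out ...]
 22 174] [548.09195402 281.09770115] [ 0.99314722 -0.3725779 ]
side [507 273  12   7  20] [512.55 276.2 ] [ 0.92148919 -0.33482871]
side [347 284   9  12  64] [350.640625 290.09375 ] [ 0.53832005 -0.26397862]
side [311 288   9  12  68] [315.13235294 294.48529412] [ 0.45677245 -0.25288667]
side [523 292   7   6  14] [525.64285714 294.        ] [ 0.91805708 -0.39094422]
side [377 306   9  12  73] [380.84931507 312.02739726] [ 0.57980509 -0.34213212]
side [534 320   9   5  18] [537.77777778 321.5       ] [ 0.89623728 -0.46509743]
side [331 327  10  13  80] [335.4125 333.6   ] [ 0.46584227 -0.36675449]
dish [ 330  193   51   36 1290] [355.39922481 209.93488372] [0.65178914 0.00254303 0.01      ]
```

View pics/s_c.png

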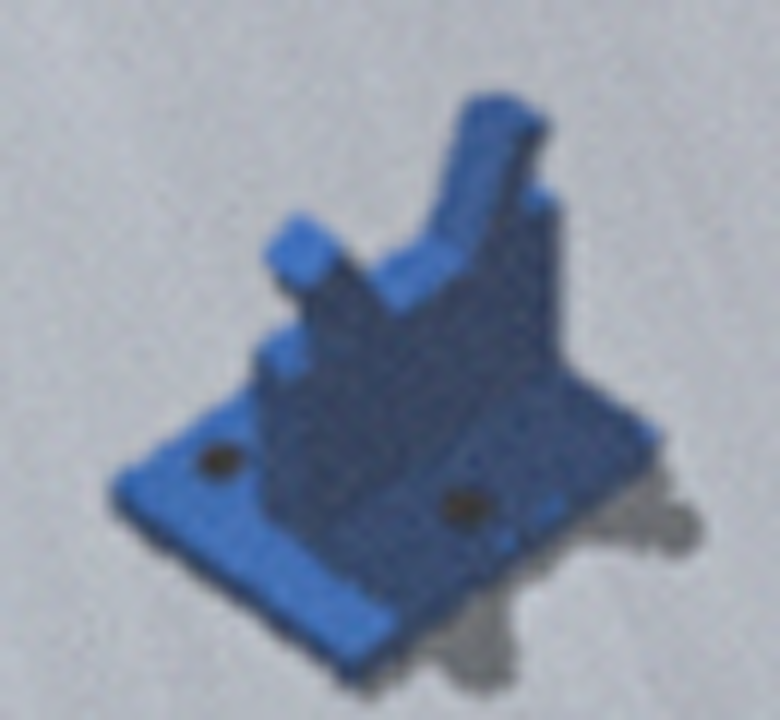

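View pics/t_c.png

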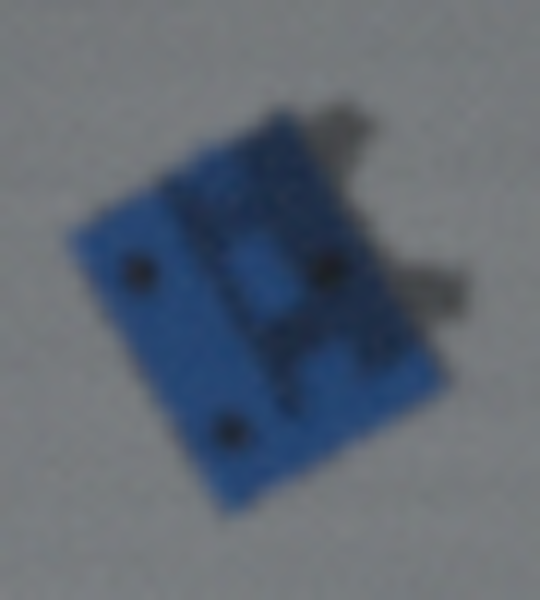

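```bash
python3 - <<'E'
from h import *
T=load('top0');S=load('side0')
def o(p,s,x0,y0): return ((p[0]+.5)/s-.5+x0,(p[1]+.5)/s-.5+y0)
tb=lambda x,y:(T,o((x,y),5,200,160)); sb=lambda x,y:(S,o((x,y),5,235,125))
ta=lambda x,y:(T,o((x,y),6,325,155)); sa=lambda x,y:(S,o((x,y),5,240,240))
tc=lambda x,y:(T,o((x,y),12,330,200)); sc=lambda x,y:(S,o((x,y),12,260,215))
P={}
for n,a,b in [('nearL',tb(340,443),sb(32,335)),('nearR',tb(447,336),sb(180,388)),
 ('padtopR',tb(252,192),sb(287,170)),('padtopL',tb(187,250),sb(195,133)),
 ('railRnear',tb(410,325),sb(182,352)),('railLnear',tb(322,412),sb(62,312)),
 ('greenstartL?',tb(115,165),sb(278,85)),('redstopR',tb(125,92),sb(352,68)),
 ('s630',ta(346,88),sa(707,105)),('s579',ta(568,177),sa(712,328)),('s538',ta(431,250),sa(559,218)),('s456',ta(416,395),sa(380,240)),('s465',ta(619,379),sa(483,435)),
 ('holeA',tc(140,272),sc(218,460)),('holeB',tc(325,270),sc(465,507)),
 ('c-left',tc(72,235),None),('cFront R',tc(285,108),sc(660,435)),('cBackR',tc(452,380),sc(350,665)),('cBackL',tc(228,515),sc(118,485))]:
    if b: X,e=tri([a,b]); print(n,X.round(4),np.round(e,4), end=' ')
    print(n,'z12',atz(*a,.012).round(4),'z10',atz(*a,.010).round(4))
import scipy.spatial.transform as st
q=sensors.get_obs(); print(st.Rotation.from_rotvec(q['tool_rot']).as_matrix().round(3))
for z in (0.09,): print('bottle',atz(T,(437,151),z),'bauble',atz(T,(299,121),.0), 'mug', atz(T,(183,157),.09))
E
```

```text
nearL [0.3674 0.1707 0.0102] [0.0012 0.0012] nearL z12 [0.3662 0.1707 0.012 ] z10 [0.3662 0.1709 0.01  ]
nearR [0.437  0.101  0.0097] [0.001 0.001] nearR z12 [0.4359 0.101  0.012 ] z10 [0.436  0.1011 0.01  ]
padtopR [0.5299 0.2238 0.0573] [0.0037 0.0037] padtopR z12 [0.532 0.231 0.012] z10 [0.5323 0.2313 0.01  ]
padtopL [0.4882 0.2635 0.0663] [0. 0.] padtopL z12 [0.4934 0.2732 0.012 ] z10 [0.4936 0.2736 0.01  ]
railRnear [0.4441 0.1251 0.0153] [0.001 0.001] railRnear z12 [0.4432 0.1255 0.012 ] z10 [0.4434 0.1256 0.01  ]
railLnear [0.3874 0.1824 0.0138] [0.001 0.001] railLnear z12 [0.3864 0.1827 0.012 ] z10 [0.3864 0.183  0.01  ]
greenstartL? [0.5476 0.311  0.0599] [0.0041 0.0041] greenstartL? z12 [0.5503 0.3221 0.012 ] z10 [0.5506 0.3226 0.01  ]
redstopR [0.5933 0.3042 0.0684] [0.0038 0.0038] redstopR z12 [0.5996 0.3168 0.012 ] z10 [0.6    0.3172 0.01  ]
s630 [ 0.63   -0.2118  0.0286] [0.0039 0.0039] s630 z12 [ 0.6296 -0.214   0.012 ] z10 [ 0.63   -0.2144  0.01  ]
s579 [ 0.5799 -0.3354  0.0261] [0.0038 0.0038] s579 z12 [ 0.5785 -0.3385  0.012 ] z10 [ 0.5788 -0.3391  0.01  ]
s538 [ 0.
[... 485 characters left out ...]
] holeB z12 [ 0.4508 -0.1234  0.012 ] z10 [ 0.4509 -0.1237  0.01  ]
c-left z12 [ 0.4608 -0.0533  0.012 ] z10 [ 0.4609 -0.0534  0.01  ]
cFront R [ 0.4975 -0.1139  0.0072] [0.0011 0.0011] cFront R z12 [ 0.4959 -0.1131  0.012 ] z10 [ 0.4961 -0.1133  0.01  ]
cBackR [ 0.4203 -0.1587  0.0077] [0.0001 0.0001] cBackR z12 [ 0.4203 -0.1581  0.012 ] z10 [ 0.4204 -0.1584  0.01  ]
cBackL [ 0.3856 -0.0962  0.0077] [0.0021 0.0021] cBackL z12 [ 0.3835 -0.0954  0.012 ] z10 [ 0.3836 -0.0956  0.01  ]
[[-0.962  0.274 -0.   ]
 [ 0.274  0.962 -0.001]
 [ 0.    -0.001 -1.   ]]
bottle [ 0.67368367 -0.37741304  0.09      ] bauble [ 8.01971985e-01  6.86558366e-02 -2.22044605e-16] mug [0.65295342 0.43243391 0.09      ]
```

```bash
cat >> h.py <<'E'
from scipy.spatial.transform import Rotation as Rr
def wristcam(pos,yaw):  # predicted camera for down tool at pos, jaw(y axis) yaw
    c=load('wrist0'); K,R,t=KRt(c)
    y0=np.arctan2(.962,.274); a=yaw-y0; Z=Rr.from_euler('z',a).as_matrix()
    C0=-R.T@t-np.array([.17133,.60091,.23121]); C=Z@C0+np.array(pos)
    R2=R@Z.T; d=dict(c); d['rvec']=cv2.Rodrigues(R2)[0]; d['tvec']=-R2@C; return d
E
python3 - <<'E'
from h import *
P=[(.63,-.214,.012),(.538,-.26,.012),(.456,-.248,.012),(.579,-.339,.012),(.464,-.363,.012)]
for pos in [(.54,-.3,.23),(.54,-.38,.23),(.54,-.2,.23)]:
    c=wristcam(pos,0.); print(pos,[proj(c,p).round() for p in P], 'tcp',proj(c,pos).round())
E
```

```text
(0.54, -0.3, 0.23) [array([398.,  98.]), array([319., 138.]), array([250., 127.]), array([351., 199.]), array([263., 217.])] tcp [321. 256.]
(0.54, -0.38, 0.23) [array([403.,  20.]), array([319.,  66.]), array([245.,  55.]), array([353., 137.]), array([259., 156.])] tcp [321. 256.]
(0.54, -0.2, 0.23) [array([392., 181.]), array([319., 215.]), array([256., 206.]), array([349., 268.]), array([267., 283.])] tcp [321. 256.]
```

servo_tool --pt "0.5 230 -250 0 -0.6" --pt "0.5 230 -250 0 -0.6" --pt "0.5 230 -250 0 -0.6" --pt "0.5 230 -250 0 -0.6" --pt "0.5 230 -250 0 -0.6" --pt "0.5 230 -250 0 -0.6" --pt "0.5 369 -861 0 -1.294" --pt "0.5 369 -861 0 -1.294" --pt "0.5 369 -861 0 -1.294" --pt "0.5 369 -861 0 -1.294" --pt "0.5 369 -861 0 -1.294" --pt "0.5 369 -861 0 -1.294" --pt "0.5 369 -861 0 -1.294" --pt "0.5 369 -861 0 -1.294" --pt "0.5 369 -861 0 -1.294" --pt "0.5 369 -861 0 -1.294" --pt "0.5 369 -861 0 -1.294" --pt "0.5 369 -861 0 -1.294" --pt "0.5 369 -861 0 -1.294"

```text
t: 2.05
ee_pos: [0.5376, -0.2511, 0.2315]
tool_rot: [-2.223, -2.22, -0.0]
contact_force: [0.7, 0.4, -0.4]
width: 0.0476
```

```bash
python3 - <<'E'
from h import *
c=snap('wrist','w1')
o=sensors.get_obs(); print(o['t'],o['ee_pos'],o['tool_rot'],o['width'])
E
```

```text
2.1 [ 0.53909152 -0.25732848  0.23117647] [ 2.22379355e+00  2.21537001e+00 -1.10758326e-03] 0.047461567657888885
```

View pics/w1.png

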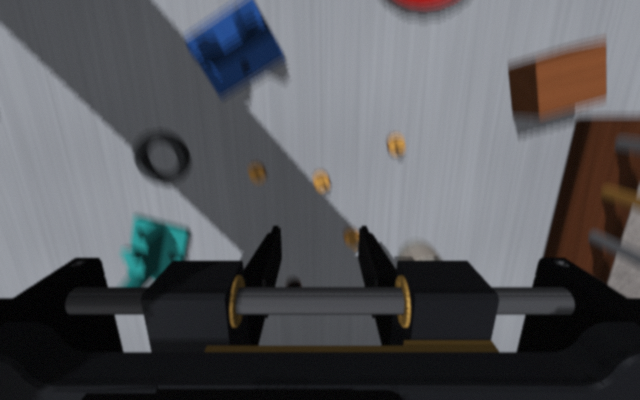

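The wrist view shows the three nearest screws at (396,146), (322,181) and (258,171). It is slightly motion-blurred, so I'll descend, settle and look again.

servo_tool --pt "0.5 0 -20 -50 0" --pt "0.5 0 -20 -90 0" --pt "0.5 0 -20 -90 0" --pt "0.5 0 -20 -90 0" --pt "0.5 0 -20 -90 0"

```text
t: 2.6
ee_pos: [0.5385, -0.269, 0.1439]
tool_rot: [2.22, 2.219, 0.001]
contact_force: [0.2, -0.0, -0.1]
width: 0.0477
```

```bash
python3 - <<'E'
from h import *
c=snap('wrist','w2')
o=sensors.get_obs(); print(o['t'],o['ee_pos'],o['tool_rot'],o['width'])
crop('w2',180,40,480,260,2.6,'w2c')
E
```

```text
2.65 [ 0.53844149 -0.26896929  0.14403002] [2.21940548e+00 2.21873266e+00 1.21321641e-03] 0.047572118354875986
```

View pics/w2c.png

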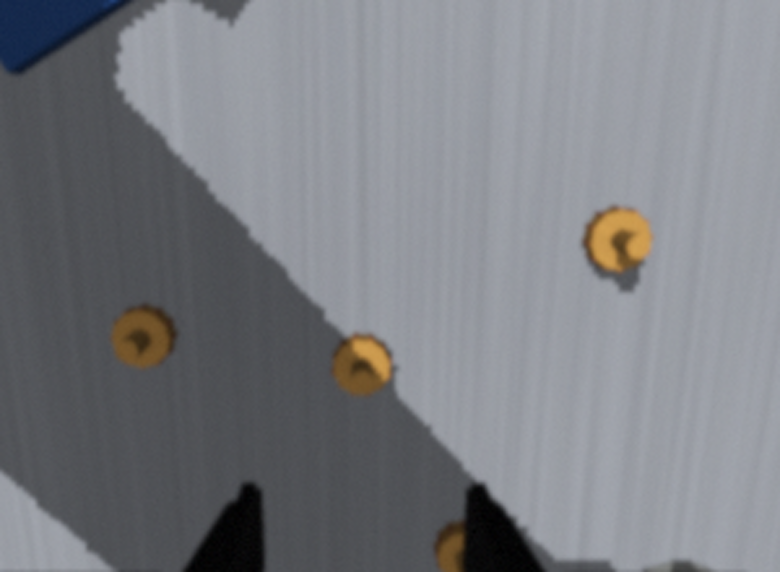

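```bash
python3 - <<'E'
from h import *
W=load('w2');W1=load('w1');T=load('top0')
o=lambda x,y:((x+.5)/2.6-.5+180,(y+.5)/2.6-.5+40)
for n,p,t in [('456',(143,337),(393.9,220.5)),('538',(362,365),(396.5,196.2)),('630',(618,240),(381.85,169.4))]:
    q=o(*p); print(n,atz(W,q,.012).round(4),tri([(W,q),(T,t)]))
print(proj(W,(.5384,-.269,.144)))
E
```

```text
456 [ 0.4575 -0.2496  0.012 ] (array([ 0.45591355, -0.25024689,  0.00621817]), [np.float64(0.0006438913442549233), np.float64(0.0006438913442550159)])
538 [ 0.5382 -0.2604  0.012 ] (array([ 0.53812431, -0.26144195,  0.00634297]), [np.float64(0.0004644719817103652), np.float64(0.00046447198171033276)])
630 [ 0.6294 -0.2146  0.012 ] (array([ 0.63100452, -0.21465027,  0.00519079]), [np.float64(0.0008689618264170794), np.float64(0.000868961826416962)])
[319.49463176 254.62360787]
```

servo_tool --pt "0.5 0 8 -50 0" --pt "0.5 0 8 -90 0" --pt "0.5 0 8 -115 0" --pt "0.5 0 8 -123 0" --pt "0.5 0 8 -123 0" --pt "0.8 0 8 -123 0" --pt "0.8 0 8 -123 0" --pt "0.9 0 8 -123 0" --pt "0.9 0 8 -123 0" --pt "0.9 0 8 -123 0" --pt "0.9 0 8 -123 0" --grip_force 20

```text
t: 3.75
ee_pos: [0.5378, -0.2611, 0.0195]
tool_rot: [2.222, 2.219, 0.001]
contact_force: [-1.0, 0.4, 7.7]
width: 0.0211
```

servo_tool --pt "0.9 0 0 40 0" --pt "0.9 0 0 80 0" --pt "0.9 20 45 80 0" --pt "0.9 40 90 80 0" --pt "0.9 60 135 80 0" --pt "0.9 80 180 80 0" --pt "0.9 102 226 80 0" --pt "0.9 102 226 80 0" --pt "0.9 102 226 40 0" --pt "0.9 102 226 15 0" --pt "0.9 102 226 7 0" --pt "0.9 102 226 7 0" --pt "0.9 102 226 7 0" --pt "0.58 102 226 7 0" --pt "0.58 102 226 7 0" --pt "0.58 102 226 7 0" --pt "0.58 102 226 40 0" --pt "0.58 102 226 80 0" --pt "0.58 102 226 80 0"

```text
t: 5.65
ee_pos: [0.6417, -0.0352, 0.1038]
tool_rot: [2.218, 2.216, 0.007]
contact_force: [-0.1, -0.6, -0.2]
width: 0.0398
```

```bash
python3 - <<'E'
from h import *
c=snap('wrist','w3')
o=sensors.get_obs(); print(o['t'],o['ee_pos'],o['contact_force'],o['width'])
E
```

```text
5.7 [ 0.64065232 -0.03509726  0.10136372] [-0.58882565  0.314478    0.13106473] 0.0395758740806874
```

View pics/w3.png

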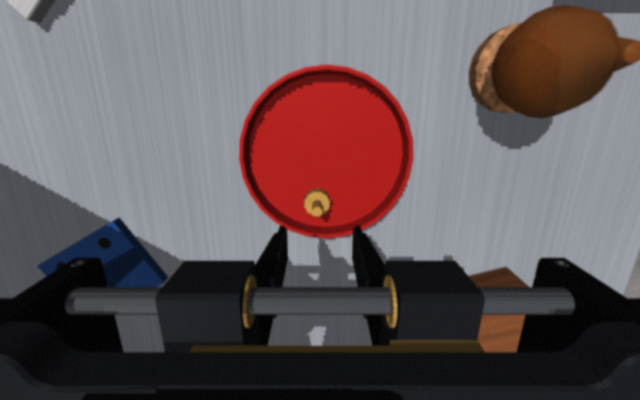

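The first screw stands in the dish at (317,203). The dish rim is centred near (326,151). Next is the screw at (0.630, -0.215).

servo_tool --pt "0.5 -3 -48 0 0" --pt "0.5 -6 -96 0 0" --pt "0.5 -8 -144 0 0" --pt "0.5 -10 -180 0 0" --pt "0.5 -10 -180 0 0" --pt "0.5 -10 -180 0 0" --pt "0.5 -10 -180 -40 0" --pt "0.5 -10 -180 -70 0" --pt "0.5 -10 -180 -79 0" --pt "0.5 -10 -180 -79 0" --pt "0.9 -10 -180 -79 0" --pt "0.9 -10 -180 -79 0" --pt "0.9 -10 -180 -79 0" --pt "0.9 -10 -180 -79 0" --pt "0.9 -10 -180 -79 0"

```text
t: 7.2
ee_pos: [0.6297, -0.2149, 0.02]
tool_rot: [2.222, 2.22, 0.001]
contact_force: [0.2, 1.3, 3.1]
width: 0.0208
```

servo_tool --pt "0.9 0 0 40 0" --pt "0.9 0 0 80 0" --pt "0.9 2 45 80 0" --pt "0.9 4 90 80 0" --pt "0.9 6 135 80 0" --pt "0.9 8 180 80 0" --pt "0.9 10 218 80 0" --pt "0.9 10 218 80 0" --pt "0.9 10 218 80 0" --pt "0.9 10 218 40 0" --pt "0.9 10 218 15 0" --pt "0.9 10 218 6 0" --pt "0.9 10 218 6 0" --pt "0.9 10 218 6 0" --pt "0.58 10 218 6 0" --pt "0.58 10 218 6 0" --pt "0.58 10 218 6 0" --pt "0.58 10 218 40 0" --pt "0.58 10 218 80 0" --pt "0.58 10 218 80 0"

```text
t: 9.2
ee_pos: [0.6417, 0.003, 0.1048]
tool_rot: [2.218, 2.216, 0.008]
contact_force: [0.1, -1.1, 0.3]
width: 0.0398
```

```bash
python3 - <<'E'
from h import *
o=sensors.get_obs(); print(o['t'],o['ee_pos'],o['contact_force'],o['width'])
E
```

```text
9.2 [0.64169761 0.0029878  0.10479843] [ 0.13806911 -1.0522396   0.34408918] 0.039848514542131785
```

servo_tool --pt "0.5 -10 -45 15 0" --pt "0.5 -20 -90 20 0" --pt "0.5 -35 -135 20 0" --pt "0.5 -55 -180 20 0" --pt "0.5 -85 -215 20 0" --pt "0.5 -125 -240 20 0" --pt "0.5 -170 -252 20 0" --pt "0.5 -183 -252 10 0" --pt "0.5 -183 -252 0 0" --pt "0.5 -183 -252 0 0" --pt "0.5 -183 -252 -40 0" --pt "0.5 -183 -252 -70 0" --pt "0.5 -183 -252 -80 0" --pt "0.5 -183 -252 -80 0" --pt "0.9 -183 -252 -80 0" --pt "0.9 -183 -252 -80 0" --pt "0.9 -183 -252 -80 0" --pt "0.9 -183 -252 -80 0" --pt "0.9 -183 -252 -80 0"

```text
t: 11.1
ee_pos: [0.4568, -0.249, 0.0201]
tool_rot: [2.222, 2.22, 0.0]
contact_force: [0.9, 1.2, 3.9]
width: 0.0211
```

Third is gripped. I'll carry it back to (0.640, 0.041).

servo_tool --pt "0.9 0 0 45 0" --pt "0.9 0 0 90 0" --pt "0.9 45 10 100 0" --pt "0.9 90 25 100 0" --pt "0.9 125 55 100 0" --pt "0.9 145 100 100 0" --pt "0.9 160 145 100 0" --pt "0.9 170 190 100 0" --pt "0.9 178 235 100 0" --pt "0.9 182 280 90 0" --pt "0.9 183 290 70 0" --pt "0.9 183 290 60 0" --pt "0.9 183 290 20 0" --pt "0.9 183 290 6 0" --pt "0.9 183 290 6 0" --pt "0.9 183 290 6 0" --pt "0.58 183 290 6 0" --pt "0.58 183 290 6 0" --pt "0.58 183 290 6 0"

```text
t: 13.0
ee_pos: [0.6399, 0.041, 0.0265]
tool_rot: [2.222, 2.22, 0.001]
contact_force: [-0.4, -0.1, 0.7]
width: 0.0377
```

servo_tool --pt "0.58 0 0 40 0" --pt "0.58 0 0 80 0" --pt "0.58 -20 -45 100 0" --pt "0.58 -40 -90 120 0" --pt "0.58 -50 -100 120 0" --pt "0.58 -50 -100 120 0" --pt "0.58 -50 -100 120 0"

```text
t: 13.7
ee_pos: [0.5896, -0.0587, 0.1456]
tool_rot: [-2.223, -2.219, -0.0]
contact_force: [-0.8, -0.7, 0.6]
width: 0.0401
```

```bash
python3 - <<'E'
from h import *
c=snap('wrist','w4')
o=sensors.get_obs(); print(o['t'],o['ee_pos'],o['contact_force'],o['width'])
E
```

```text
13.75 [ 0.58976665 -0.05823563  0.14528105] [ 0.19421324 -0.75074909 -0.02755901] 0.03974420661620852
```

View pics/w4.png

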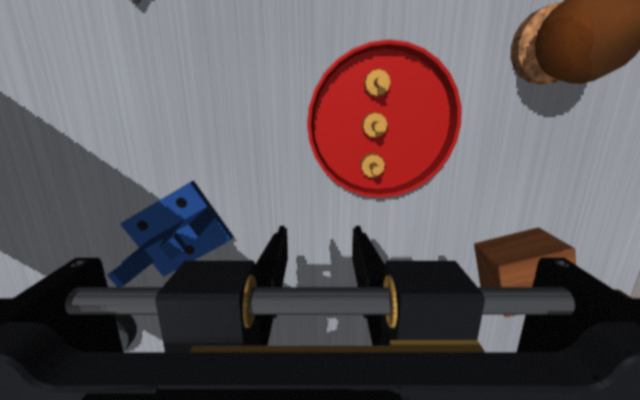

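Three screws stand in the dish at (378,83), (375,126) and (373,166). Next I'll look at the rest.

servo_tool --pt "0.3 -30 0 50 -0.15" --pt "0.3 -70 -10 60 -0.3" --pt "0.3 -115 -25 60 -0.45" --pt "0.3 -160 -45 60 -0.6" --pt "0.3 -165 -60 60 -0.75" --pt "0.3 -165 -60 60 -0.9" --pt "0.3 -165 -60 60 -1.05" --pt "0.3 -165 -60 60 -1.05" --pt "0.3 -165 -60 60 -1.05" --pt "0.3 -165 -60 60 -1.05" --pt "0.3 -165 -60 60 -1.05"

```text
t: 14.85
ee_pos: [0.4247, -0.1187, 0.2055]
tool_rot: [-3.035, -0.811, 0.0]
contact_force: [0.5, -0.1, 0.4]
width: 0.0665
```

```bash
python3 - <<'E'
from h import *
c=snap('wrist','w5')
o=sensors.get_obs(); print(o['t'],o['ee_pos'],o['tool_rot'],o['width'])
crop('w5',200,60,460,255,3,'w5c')
E
```

```text
14.9 [ 0.42463829 -0.11873408  0.20557709] [-3.03525843e+00 -8.10358843e-01  1.73207435e-04] 0.06664945484870034
```

View pics/w5c.png

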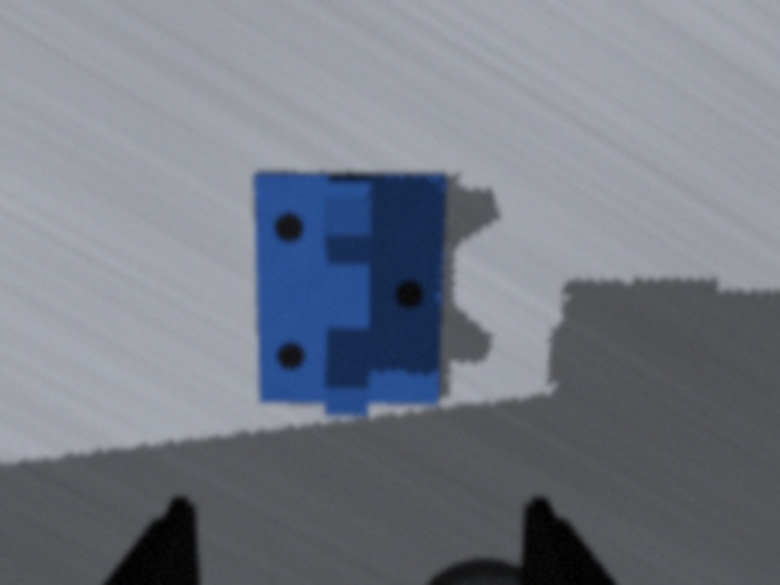

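```bash
python3 - <<'E'
from h import *
W=load('w5');T=load('top0');S=load('side0')
o=lambda x,y:((x+.5)/3-.5+200,(y+.5)/3-.5+60)
c=[atz(W,o(*p),.010) for p in [(257,175),(447,177),(441,404),(262,402)]]
for p in c: print(p.round(4))
m=sum(c)/4; print('mean',m)
f=(c[0]+c[1])/2;b=(c[2]+c[3])/2; print('len',np.linalg.norm(f-b),np.linalg.norm(c[0]-c[1]),np.linalg.norm(c[2]-c[3]),'yaw',np.arctan2(*(f-b)[1::-1]))
l=(c[0]+c[3])/2;rr=(c[1]+c[2])/2; print('yaw y',np.arctan2(*(l-rr)[1::-1])-np.pi/2)
# plate edges at z .056 (notch floor region y 265-325), 
for z,ps in ((.056,[(371,300)]),(.084,[(327,210),(371,210)]),(.084,[(327,355),(368,395)])):
    for p in ps:
        X=atz(W,o(*p),z); u=np.array([np.cos(.52),np.sin(.52)]);v=np.array([-u[1],u[0]]); d=(X-m)[:2]; print(z,p,d@u,d@v)
oc=sensors.get_obs(); R=Rr.from_rotvec(oc['tool_rot']).as_matrix(); print(R.round(4))
E
```

```text
[ 0.4616 -0.0543  0.01  ]
[ 0.4963 -0.1159  0.01  ]
[ 0.4196 -0.1601  0.01  ]
[ 0.3845 -0.0975  0.01  ]
mean [ 0.44049099 -0.10694592  0.01      ]
len 0.08847501894467937 0.07069919606001461 0.071774798349348 yaw 0.517024857458933
yaw y 0.5108246299251049
0.056 (371, 300) 0.00639496120644085 -0.006859055886017751
0.084 (327, 210) 0.03873538093110216 0.0066867035981714095
0.084 (371, 210) 0.03875854555077421 -0.0063534719184264645
0.084 (327, 355) -0.005552225784549282 0.007079916660264547
0.084 (368, 395) -0.018516371466646944 -0.0057221233875847065
[[ 8.669e-01  4.984e-01 -1.000e-04]
 [ 4.984e-01 -8.669e-01 -0.000e+00]
 [-1.000e-04 -0.000e+00 -1.000e+00]]
```

servo_tool --pt "0.3 20 15 -40 -0.006" --pt "0.3 20 15 -80 -0.006" --pt "0.3 20 15 -120 -0.006" --pt "0.3 20 15 -150 -0.006" --pt "0.3 20 15 -164 -0.006" --pt "0.3 20 15 -164 -0.006" --pt "0.3 20 15 -164 -0.006" --pt "0.9 20 15 -164 -0.006" --pt "0.9 20 15 -164 -0.006" --pt "0.9 20 15 -164 -0.006" --pt "0.9 20 15 -164 -0.006" --pt "0.9 20 15 -164 -0.006" --pt "1.0 20 15 -164 -0.006" --pt "1.0 20 15 -164 -0.006" --pt "1.0 20 15 -164 -0.006" --pt "1.0 20 15 -164 -0.006" --grip_force 50

```text
t: 16.5
ee_pos: [0.4443, -0.1038, 0.0416]
tool_rot: [-3.038, -0.798, 0.001]
contact_force: [-0.4, 1.7, 1.8]
width: 0.0136
```

servo_tool --pt "1.0 0 0 20 0" --pt "1.0 0 0 60 0" --pt "1.0 0 10 105 0.05" --pt "1.0 -3 40 140 0.1" --pt "1.0 -8 85 140 0.15" --pt "1.0 -13 130 140 0.2" --pt "1.0 -18 175 140 0.27" --pt "1.0 -24 220 140 0.27" --pt "1.0 -29 254 140 0.27" --pt "1.0 -29 254 140 0.27" --pt "1.0 -29 254 140 0.27" --pt "1.0 -29 254 140 0.27" --pt "1.0 -29 254 140 0.27"

```text
t: 17.8
ee_pos: [0.4157, 0.1491, 0.1815]
tool_rot: [2.904, 1.198, -0.001]
contact_force: [0.1, 0.8, -5.4]
width: 0.0136
```

```bash
python3 - <<'E'
from h import *
c=snap('wrist','w6');snap('side','side1')
o=sensors.get_obs(); print(o['t'],o['ee_pos'],o['tool_rot'],o['width'],o['contact_force'])
crop('side1',200,110,400,260,4,'s1c')
E
```

```text
17.9 [0.41572647 0.14923426 0.18160311] [ 2.90426719e+00  1.19754823e+00 -2.00758654e-04] 0.013681893818741422 [ 0.78344849 -0.75607786 -5.24862235]
```

View pics/w6.png

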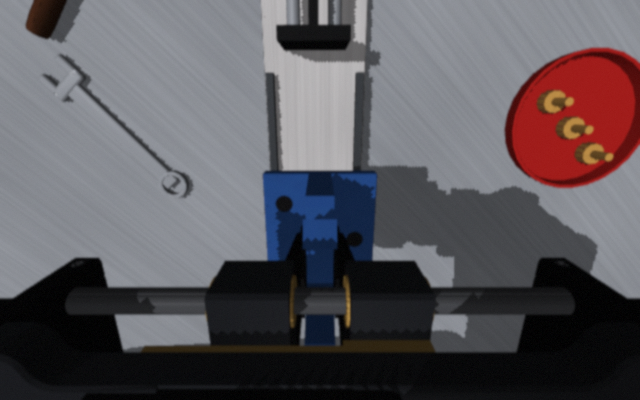

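View pics/s1c.png

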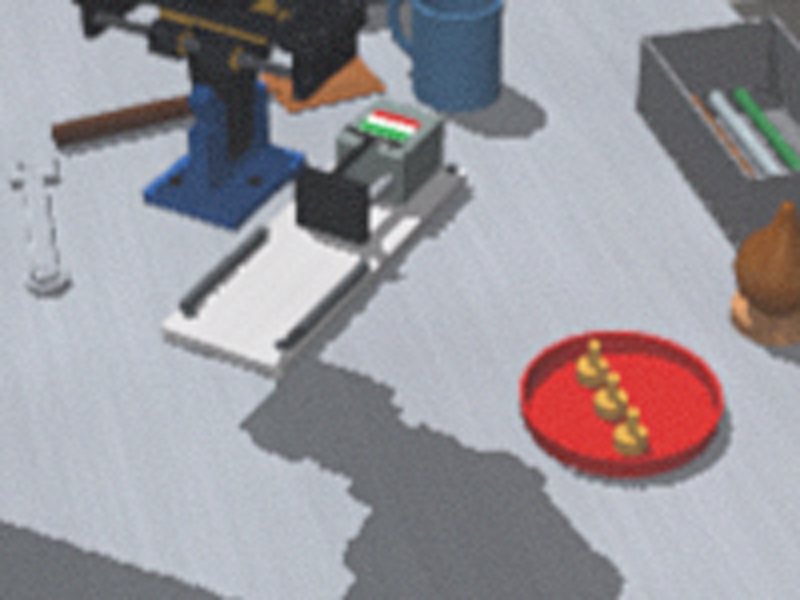

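```bash
python3 - <<'E'
from h import *
crop('w6',240,0,400,190,4,'w6c')
E
```

```text
(no output)
```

View pics/w6c.png

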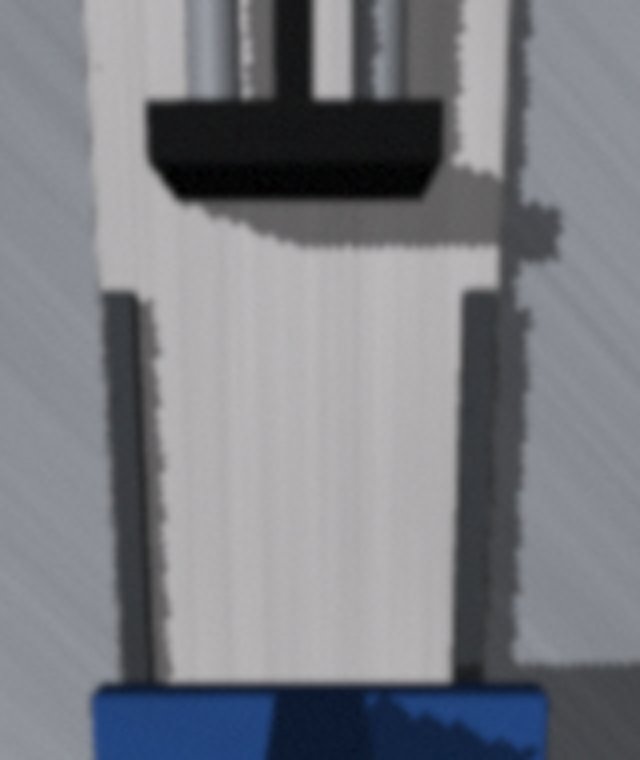

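```bash
python3 - <<'E'
from h import *
W=load('w6')
o=lambda x,y:((x+.5)/4-.5+240,(y+.5)/4-.5)
f=lambda x,y,z:atz(W,o(x,y),z)[:2]
u=np.array([1,1])/2**.5;v=np.array([-1,1])/2**.5;O=np.array([.4864,.2209])
for n,p in dict(RLf=(137,293,.02),RLn=(153,670,.02),RRf=(463,293,.02),RRn=(453,670,.02),PbL=(180,198,.013),PbR=(423,198,.013),PtL=(148,162,.063),PtR=(443,162,.063),plL=(102,285,.012),plL0=(87,5,.012),plR=(500,285,.012)).items():
    X=f(*p); print(n,X.round(4),'fix',((X-O)@u).round(4),((X-O)@v).round(4))
# rest foot corners front
oc=sensors.get_obs();tz=oc['ee_pos'][2]; 
for z in (.1496,.1399):
  for p in ((100,686),(545,688)):
    X=f(*p,z);print('restfront',z,X,((X-O)@u).round(4),((X-O)@v).round(4))
t=oc['ee_pos'][:2]; print('tcp',(t-O)@u,(t-O)@v,'toolx yaw',2*np.arctan2(oc['tool_rot'][1],oc['tool_rot'][0]))
E
```

```text
RLf [0.4619 0.2562] fix 0.0076 0.0423
RLn [0.3961 0.1908] fix -0.0852 0.0425
RRf [0.5173 0.2003] fix 0.0073 -0.0364
RRn [0.4519 0.1345] fix -0.0855 -0.0367
PbL [0.4848 0.2643] fix 0.0295 0.0318
PbR [0.5261 0.2226] fix 0.0293 -0.0269
PtL [0.4837 0.2646] fix 0.029 0.0328
PtR [0.5257 0.2222] fix 0.0287 -0.0269
plL [0.4568 0.2648] fix 0.0101 0.0519
plL0 [0.4996 0.3076] fix 0.0706 0.052
plR [0.5261 0.195 ] fix 0.0097 -0.0464
restfront 0.1496 [0.42115315 0.20191285] -0.0596 0.0327
restfront 0.1496 [0.46984977 0.15238286] -0.0602 -0.0367
restfront 0.1399 [0.41829723 0.20160643] -0.0618 0.0345
restfront 0.1399 [0.46954321 0.14948346] -0.0624 -0.0386
tcp -0.10064906972882205 -0.0007015985372346142 toolx yaw 0.7821992632643076
```

servo_tool --pt "1.0 16 19 -30 0" --pt "1.0 32 38 -60 0" --pt "1.0 32 38 -85 0" --pt "1.0 32 38 -105 0" --pt "1.0 32 38 -105 0" --pt "1.0 32 38 -105 0" --pt "1.0 32 38 -105 0"

```text
t: 18.6
ee_pos: [0.4481, 0.1879, 0.0778]
tool_rot: [2.903, 1.199, 0.003]
contact_force: [0.5, -0.4, -5.7]
width: 0.0138
```

```bash
python3 - <<'E'
from h import *
c=snap('wrist','w7')
o=sensors.get_obs(); print(o['t'],o['ee_pos'],o['tool_rot'],o['width'],o['contact_force'])
crop('w7',230,0,410,190,4,'w7c')
E
```

```text
18.65 [0.44812263 0.18799793 0.07782033] [2.90335279 1.1991477  0.00318436] 0.013855034589317862 [-0.32447521 -0.3553304  -4.56582672]
```

View pics/w7c.png

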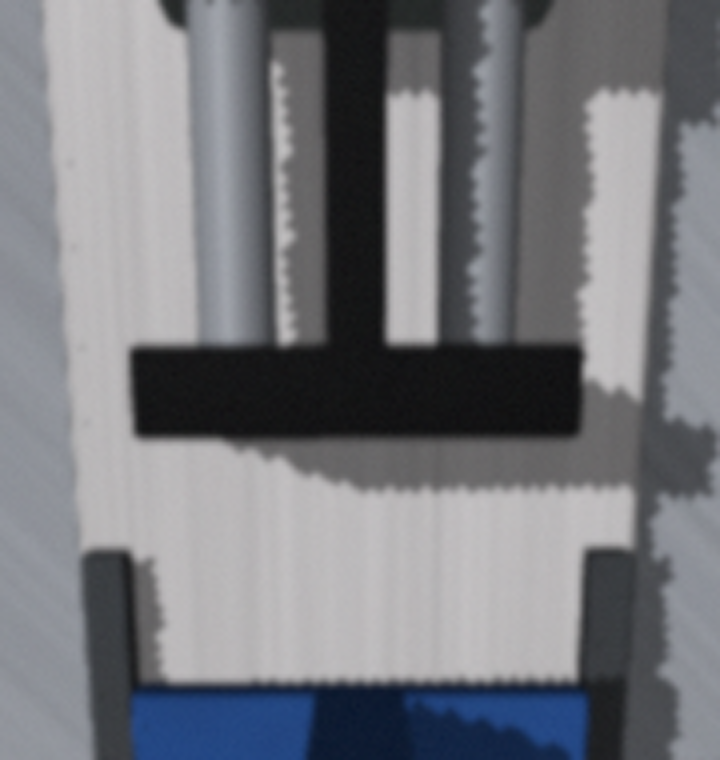

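```bash
python3 - <<'E'
from h import *
W=load('w7')
o=lambda x,y:((x+.5)/4-.5+230,(y+.5)/4-.5)
f=lambda x,y,z:atz(W,o(x,y),z)[:2]
u=np.array([1,1])/2**.5;v=np.array([-1,1])/2**.5;O=np.array([.4864,.2209])
zt=.0778-.0416+.010
for n,p in dict(RLf=(133,553,.02),RLn=(135,640,.02),RRf=(584,553,.02),RRn=(581,640,.02),PtL=(132,436,.063),PtR=(579,436,.063),footL=(132,690,zt),footR=(588,690,zt)).items():
    X=f(*p); print(n,'fix',((X-O)@u).round(4),((X-O)@v).round(4))
t=np.array([.44812,.188]);print((t-O)@u,(t-O)@v)
E
```

```text
RLf fix 0.0084 0.0419
RLn fix -0.0068 0.0424
RRf fix 0.0081 -0.0358
RRn fix -0.007 -0.036
PtL fix 0.0289 0.0332
PtR fix 0.0287 -0.0264
footL fix -0.0097 0.0384
footR fix -0.0099 -0.0327
-0.05033186068485845 0.0038042344827836035
```

servo_tool --pt "1.0 0 0 -10 0" --pt "1.0 0 0 -18 0" --pt "1.0 0 0 -22 0" --pt "1.0 0 0 -23 0" --pt "1.0 0 0 -24 0" --pt "1.0 0 0 -24 0" --pt "1.0 0 0 -24 0" --pt "1.0 0 0 -24 0"

```text
t: 19.45
ee_pos: [0.4472, 0.188, 0.0536]
tool_rot: [2.903, 1.2, -0.0]
contact_force: [-4.7, -2.9, 17.0]
width: 0.0143
```

servo_tool --pt "1.0 0 0 0.5 0" --pt "1.0 0 0 0.5 0" --pt "1.0 0 0 0.5 0"

```text
t: 19.75
ee_pos: [0.4473, 0.188, 0.0536]
tool_rot: [2.903, 1.2, -0.001]
contact_force: [-4.6, -1.8, 10.4]
width: 0.0138
```

servo_tool --pt "1.0 2 2 0.5 0" --pt "1.0 5 5 0.5 0" --pt "1.0 9 9 0.5 0" --pt "1.0 13 13 0.5 0" --pt "1.0 17 17 0.5 0" --pt "1.0 21 21 0.5 0" --pt "1.0 24 24 0.5 0" --pt "1.0 24 24 0.5 0" --pt "1.0 24 24 0.5 0" --pt "1.0 24 24 0.5 0"

```text
t: 20.75
ee_pos: [0.4718, 0.2122, 0.0537]
tool_rot: [2.903, 1.2, 0.001]
contact_force: [2.4, 1.0, -2.6]
width: 0.0136
```

```bash
python3 - <<'E'
from h import *
c=snap('wrist','w8')
o=sensors.get_obs(); print(o['t'],o['ee_pos'],o['tool_rot'],o['width'],o['contact_force'],o['torque'])
crop('w8',200,0,440,220,3,'w8c')
E
```

```text
20.8 [0.47173625 0.2120929  0.05363788] [2.90337496e+00 1.19973833e+00 9.74406792e-04] 0.013627632901951136 [ 1.77929086  1.09848117 -3.04875493] [-0.00226167  0.00804918  0.03008225]
```

View pics/w8c.png

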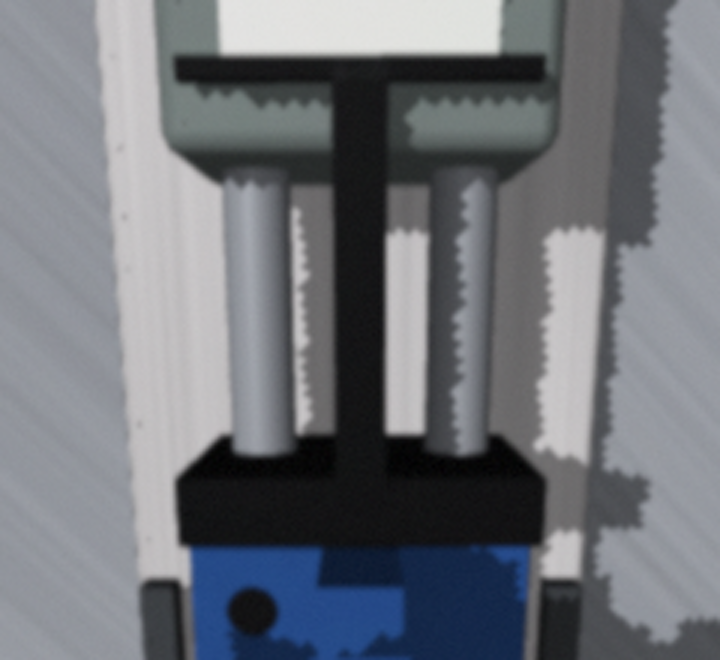

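The pointer bar sits at the scale's start (crop row 68) and the pad is unpressed, with about 5 mm of gap by calculation. I'll approach slowly.

servo_tool --pt "1.0 1 1 0 0" --pt "1.0 2 2 0 0" --pt "1.0 3 3 0 0" --pt "1.0 4 4 0 0" --pt "1.0 5 5 0 0" --pt "1.0 6 6 0 0" --pt "1.0 7 7 0 0" --pt "1.0 8 8 0 0" --pt "1.0 9 9 0 0" --pt "1.0 10 10 0 0" --pt "1.0 10 10 0 0" --pt "1.0 10 10 0 0"

```text
t: 22.0
ee_pos: [0.4806, 0.2214, 0.0536]
tool_rot: [2.903, 1.2, -0.004]
contact_force: [-4.3, -7.6, 3.4]
width: 0.0139
```

```bash
python3 - <<'E'
from h import *
c=snap('wrist','w9')
o=sensors.get_obs(); print(o['t'],o['ee_pos'],(o['ee_pos'][:2].sum()-.7073)/2**.5,o['tool_rot'],o['width'],o['contact_force'],o['torque'])
crop('w9',200,0,440,220,3,'w9c')
E
```

```text
22.05 [0.48064083 0.22134495 0.05364088] -0.00375772162048449 [ 2.90298276  1.19996889 -0.00398413] 0.013609411796880197 [-5.00691746 -8.06558891  3.29600576] [-1.49152441  0.90459863 -0.02445502]
```

View pics/w9c.png

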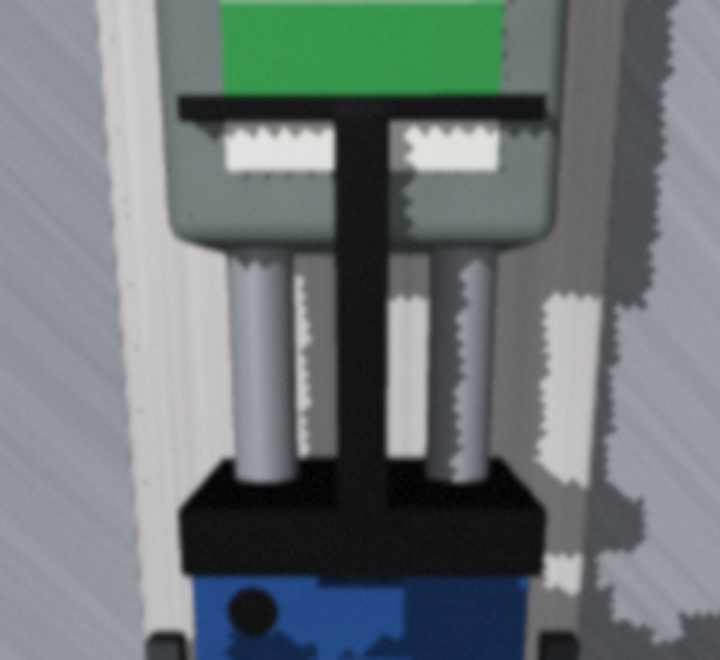

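servo_tool --pt "1.0 1 1 0 0" --pt "1.0 2 2 0 0" --pt "1.0 3 3 0 0" --pt "1.0 4 4 0 0" --pt "1.0 5 5 0 0" --pt "1.0 6 6 0 0" --pt "1.0 6 6 0 0" --pt "1.0 6 6 0 0" --pt "1.0 6 6 0 0"

```text
t: 22.95
ee_pos: [0.4859, 0.2267, 0.0537]
tool_rot: [2.903, 1.2, -0.007]
contact_force: [-8.9, -13.4, 7.9]
width: 0.0135
```

```bash
python3 - <<'E'
from h import *
c=snap('wrist','w10'); snap('side','side2')
o=sensors.get_obs(); print(o['t'],o['ee_pos'],(o['ee_pos'][:2].sum()-.7073)/2**.5,o['tool_rot'],o['width'],o['contact_force'],o['torque'])
crop('w10',200,0,440,220,3,'w10c');crop('side2',220,100,410,240,4,'s2c')
E
```

```text
23.05 [0.48589109 0.22670109 0.05370029] 0.0037421394243580073 [ 2.90274325  1.19984525 -0.00723404] 0.013749350716695492 [ -8.41410955 -13.60141507   8.04328165] [-2.28096942  1.30805422 -0.10082773]
```

View pics/w10c.png

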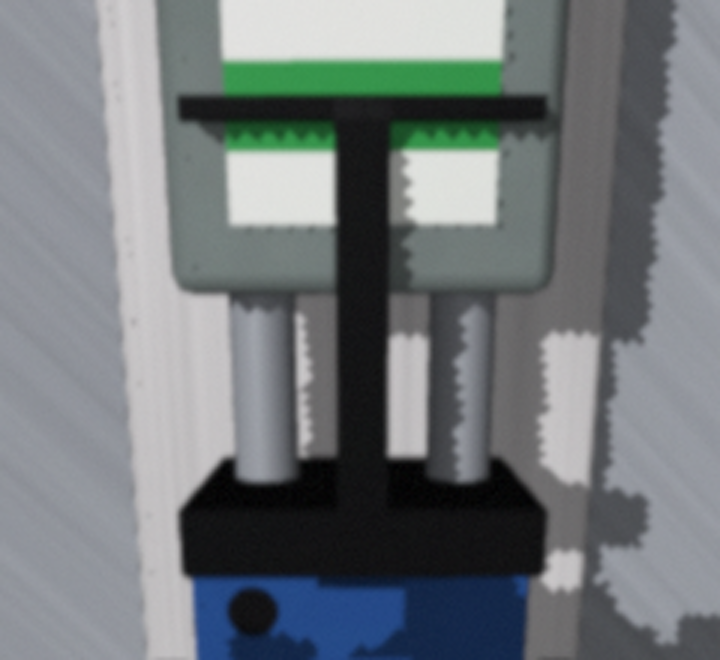

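View pics/s2c.png

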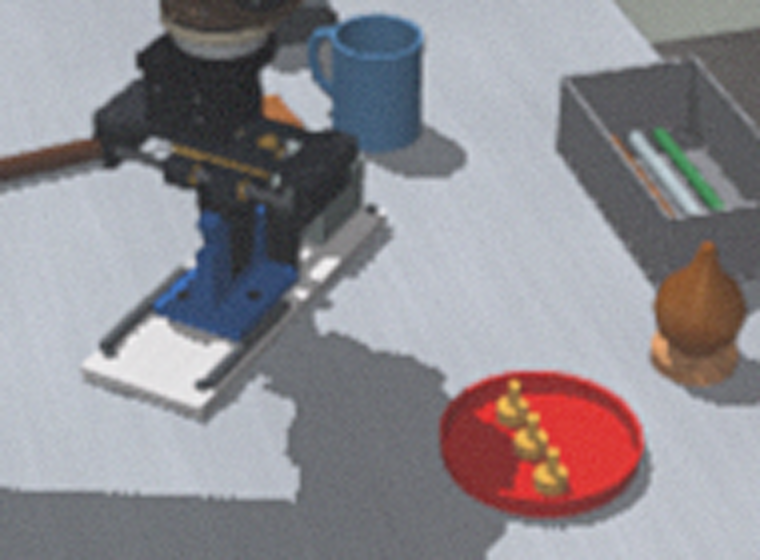

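The pointer stands mid-green (crop row 108, green band 62 to 150). The rest lies flat between the rails and the dish holds three screws. I'll hold for 2 s.

servo_tool --pt "1.0 0 0 0 0" --pt "1.0 0 0 0 0" --pt "1.0 0 0 0 0" --pt "1.0 0 0 0 0" --pt "1.0 0 0 0 0" --pt "1.0 0 0 0 0" --pt "1.0 0 0 0 0" --pt "1.0 0 0 0 0" --pt "1.0 0 0 0 0" --pt "1.0 0 0 0 0" --pt "1.0 0 0 0 0" --pt "1.0 0 0 0 0" --pt "1.0 0 0 0 0" --pt "1.0 0 0 0 0" --pt "1.0 0 0 0 0" --pt "1.0 0 0 0 0" --pt "1.0 0 0 0 0" --pt "1.0 0 0 0 0" --pt "1.0 0 0 0 0" --pt "1.0 0 0 0 0"

```text
t: 25.05
ee_pos: [0.4859, 0.2267, 0.0537]
tool_rot: [2.903, 1.2, -0.007]
contact_force: [-8.5, -13.4, 7.5]
width: 0.0138
```

```bash
python3 - <<'E'
from h import *
c=snap('wrist','w11'); snap('top','top2'); snap('side','side3')
o=sensors.get_obs(); print(o['t'],o['ee_pos'],o['tool_rot'],o['width'],o['contact_force'])
crop('w11',200,0,440,220,3,'w11c');crop('side3',245,140,310,200,12,'s3c')
E
```

```text
25.2 [0.48589338 0.22671263 0.05369816] [ 2.90277908  1.19981281 -0.00724356] 0.01389723884722202 [ -8.49185112 -13.52686037   7.60901253]
```

View pics/w11c.png

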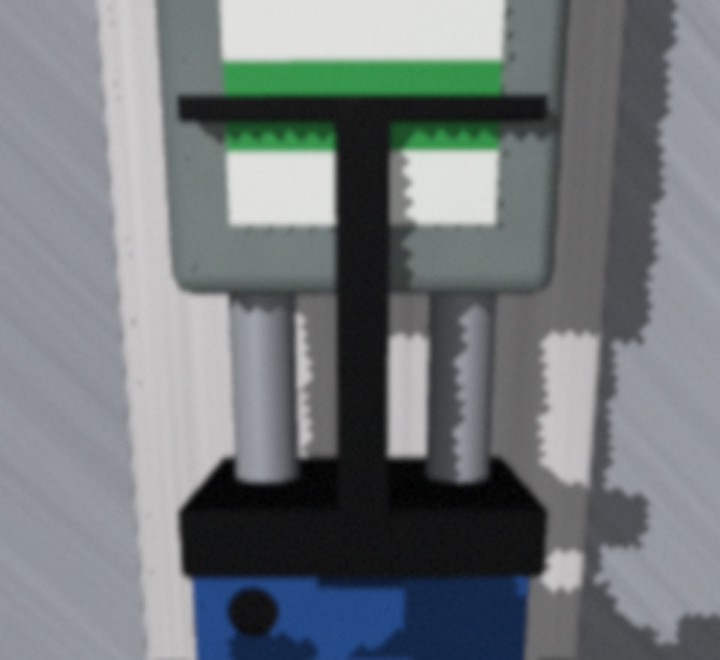

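View pics/s3c.png

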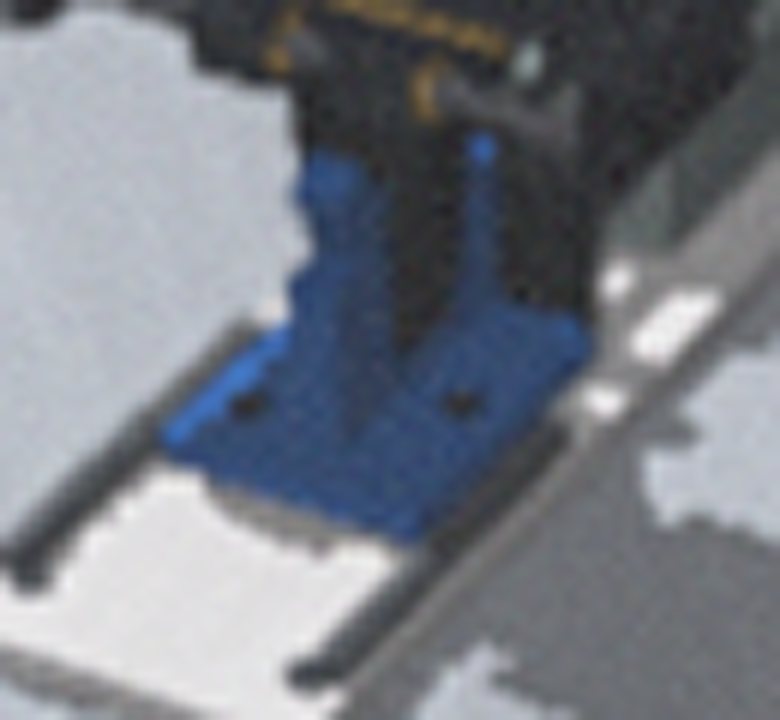

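View pics/top2.png

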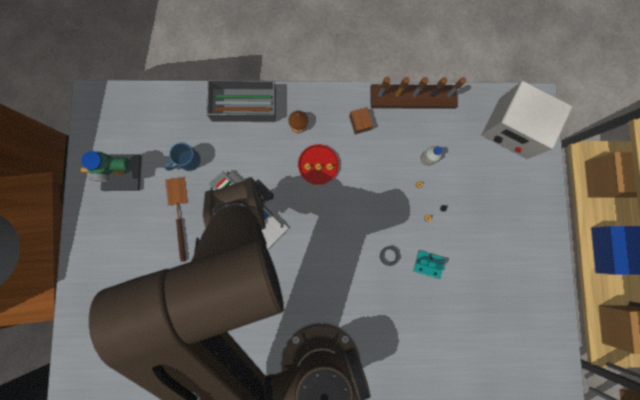

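```bash
python3 - <<'E'
from h import *
print(ticket.hand_in())
E
```

```text
the job is handed in; nothing more can be done
None
```

The job is done and handed in at about 25 s of the 72 s allowed; the hand-in reported no verdict. Three brass thumbscrews stand in the red dish and the other two are still on the bench. The blue V rest lies flat between the guide rails, pressed front end first against the stop, and the gripper is still holding it there.

- **Pointer:** it stood in the middle of the green (about 15.5 mm of travel, so about 10 N from the spring) before and after the two-second hold. It stayed well short of the red throughout.
- **Hold:** the rest did not visibly move during the hold. The tool position changed by less than 0.1 mm and the tool tilted by about 0.007 rad. The foot was centred between the rails to about 0.5 mm when I lowered it; I did not measure this again after pressing.
- **Bystanders:** the last overhead picture showed the bystanders in view where they were at the start. The arm hid the spanner there, and I did not check it again; the path passed well above it.
- **Disagreements:** the wrist sensor read about 15.6 N along the pressing direction, more than the spring's 10 N. I put the difference down to the rest sliding on the plate under about 13 N of downward load. The cameras also differed by about 3 mm on the fixture's centre line, so I aligned the rest using the wrist camera alone.

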